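# Clip the pull handle into the bench anchor's snap hook

### The arm

A 7-joint arm with a two-finger parallel gripper is mounted at the origin on a cart in front of the work surface, level with it; the furniture and walls round the work are solid. World frame = base frame: x ahead of the robot, y to its left, z up, the work surface at z = 0. Lengths are in m, angles in rad, forces in N, time in s.
With the tool pointing down it reaches from about 0.425 to 0.925 m from the base axis. Payload 6.8 kg.
Tool frame: the origin (TCP) lies at the very end of the fingers, on their centre line; the grasp point (between the pads) lies 19 mm behind it; z points along the fingers, y is the line along which they close (so a half turn about z gives the same grasp; the last joint's range is limited). The gripper opens to 85 mm and grips with 20 to 120 N. Pads are 22 mm wide; open, the fingers measure 114 mm over their backs; the gripper's body (76 mm by 85 mm) begins 54 mm behind the grasp point. The pads swing forward as they close: fully open they stand 13 mm farther back than shut.
Start: joints at [-1.421, 0.477, 0.022, 1.555, -0.011, 1.109, -0.083], TCP at [0.172, 0.653, 0.231] pointing down, gripper open.
Joint ranges: [-2.96, 2.96], [-0.34, 2.1], [-1.41, 1.46], [0.24, 2.44], [-1.37, 4.51], [0.17, 1.92], [-2.96, 2.96]. Speed limits (rad/s): [2.39, 2.39, 3.14, 3.14, 3.14, 3.14, 3.14].

### API

Orientations are given as a unit quaternion [w, x, y, z].
In Python, from station import bot gives the robot as it stands.
- The arm moves only by the tool apply_moves, never from a script. Its argument "deltas" is a list of rows, each a list of 3 entries, a list of its own where there are three numbers: the closure, from 0 (fully open) to 1 (shut), then the shift along the tool's x, y, z in units of 0.2 m (1.0 is 0.2 m), then the turn about the tool's z in units of 2 pi rad (1.0 is 2 pi rad). A call has 1 to 12 rows; each row is the pose to reach, as a shift and turn from the pose commanded when the call began, along the tool's axes at that moment, turning the shorter way round; what a row does not reach only later rows make up. A row lasts 1/10 s, in which the tool goes at most 50 mm and 8.59 degrees, less where a joint would pass 70% of its speed; a pose out of reach is approached as far as the arm can. A call with a number of a shift or a turn outside -1 to 1 is refused whole. A call with a gripper value outside its range is refused whole. The fingers move at their own pace and stop on an object; "squeeze" is the grip in N (left out, the last holds). Time passes only in rows, so rows that repeat a pose let the fingers close. It gives the time, the measured TCP pose, the force, the opening and the grip force at its end, in the units of the state.
- bot.get_obs(): the state, without advancing time (a new reading comes with each control period).
- bot.read_camera(name): name is "scene" or "top" or "wrist"; returns a dict with "color" (480x640x3 uint8, red, green, blue), "intrinsics" (3x3 intrinsics, pixels), "pose" (4x4, takes a point from camera to world coordinates); the wrist camera has in their place "hand_eye" (4x4, takes a point from camera to tool coordinates, whose origin is the TCP and whose axes are the flange's). Camera axes: x right, y down, z forward; pixel columns grow to the right and rows downward; lengths in m; the calibration is good to about 2 mm. A picture is of the moment at which its call begins: read the wrist's pose just before it. There is no depth.
- bot.hand_in(): hands the job in; it is judged then, once.
Trained networks look in a picture, given as the dict that the camera call returned (one of the last four; its "shot" number tells which), for a name from the list of things; names that differ only in an ending like _2 or _b are one class to them, and where a whole thing is asked for, a point or a joint stands for the part that bears it (a point fixed in the world has none). Each returns a list of dicts, best first, with "confidence" (0 to 1); they miss things now and then, are a little off and sometimes report something else, mostly with a low value. They report only what shows in the picture. A call takes as long as a camera call. They do not tell look-alikes from the thing itself.
- bot.look_for(picture, target): "point" ([x, y, z] in m, in world coordinates, good to about 4 mm: the middle of the surface that is visible of it).
The state is a dict: "t": time; "q": joint angles; "joint_vel": joint speeds; "joint_torque": joint torques, N m; "eef_pos": TCP position; "tool_rot": TCP orientation; "contact_force": force on the tool from outside, world axes, zero at the start; "torque": the same for the moment, N m; "gripper_width": opening from 0.0 (shut) to 1.0 (fully open); "grasp_force": force on a finger pad.
Only numpy, scipy, OpenCV 4.12 (cv2) and the standard library are available. Lean on these libraries where they do the work, as an engineer would, in place of code of your own. Each camera call takes 0.05 s, during which the arm holds its last target. There are 200 camera calls.

### The job

Clip the wooden pull handle onto the bench anchor: gently push the bar of its steel eye in past the snap hook's sprung gate, close beside the nose, until the gate snaps shut behind it, then give a light tug back against the shut gate to check that it holds. Leave the handle clipped in, lying upright on the table and let go. Do not touch the anchor or hook with the gripper, do not force anything, and do not disturb the wax, tin, clip and mallet lying around.

Things in the scene. Friction and masses are not known exactly. Their poses are not given: they have to be found in the camera images.
- pull_handle: Loose wooden pull handle with a flat steel eye, about 0.14 kg, upright on the table. Origin on its underside below the grip's middle; x points along it to the eye, z up. Grip: x -42 to 42, 22 wide (y), 32 high mm; take it across the width. Brass ferrule x 41 to 51, 18 wide. More than 20 N between handle and hook counts as forcing.
- eye_bar (a point): Middle of the upright round bar (5 mm diameter) that closes the far end of the eye, 104.5 mm ahead of the handle's origin, 16 mm up. The eye is an upright rectangular loop in the handle's x-z plane, 5 mm thick: clear opening x 57 to 102, z 5 to 27 mm, rails 5 mm. This bar goes in past the gate.
- anchor: Bench anchor, fixed: dark steel plate 66x96x5 mm with black clamping knob (33 mm high), snap hook at its front. Origin at the plate's underside; x points from the gate into the hook (away from the robot, within 0.3 rad), y left, z up. The hook is clamped in a cross slot, c = up to 12 mm left or right of its middle. c is NOT in the measured poses: look or feel. It holds 100 N.
- hook_mid (a point): On the anchor, 70 mm before its origin, 16 mm up: middle of the shut gate if c = 0 (does not follow c). In the anchor's axes from here, mm, c to be added to y: gate = 6 mm round rod on x = 0, hinged at y = 19, free end at y = -19, swings inward (+x). Hinge arm y 20 to 30, x -3 to 26. Hook 8 to 10 mm thick, its middle 16 mm above the table, open space beneath.
- nose_face (a point): On the anchor, 19 mm to the right (y) of hook_mid: where the nose's left face meets the gate's free end if c = 0. Nose block: 16 mm wide, to the right of this face, from x = -12 (9 mm proud before the gate, so the bar can bump sideways on it) to +14. The bar gets by only close along this face: its centre 2.5 to about 4 mm from it; farther off the gate jams.
- back_wall (a point): On the anchor, 23.5 mm behind hook_mid: the hook's rigid inner back wall, which the bar strikes when its centre is 21 mm behind the gate line. Along the nose the gate slips by the bar and snaps shut when the bar's centre is 14 to 19 mm behind the gate line. Pulled back, the captive bar meets the gate's inside at 5.5 mm.
- gate (a joint): Gate angle, rad: 0 shut, grows as it is pushed in, hard stop at 0.53. Spring 0.18 N m/rad with 0.09 N m preload: the push on the bar near the nose starts at 2 to 3 N, grows to 5 to 8 N at about 0.45 rad, then falls off at once as the gate slips by.
- beeswax: Bystander: yellow wax cake, 49 mm across, 18 high. Leave alone.
- rivet_tin: Bystander: round tin, 55 mm across, 26 high. Leave alone.
- spring_clip: Bystander: black spring clip, 32x23x37 mm. Leave alone.
- mallet: Bystander: mallet with a pale head, 206 mm long. Leave alone.
Mind the look-alikes: they are no part of the job. Leave any green look-alike of the pull_handle alone.

How it is judged:
On the way, in this order (a step that is already met when the one before it is completed fails the run):
1. the eye's bar has gone in past the gate line and presses the gate well open (value of joint gate above 0.3 rad and x of eye_bar in the frame of hook_mid between 0.004 and 0.027 m and contact force between pull_handle and anchor above 0.5 N), for 0.03 s.
2. the eye's bar is inside the hook and the gate has snapped shut behind it (x of eye_bar in the frame of hook_mid between 0.001 and 0.027 m and y of eye_bar in the frame of hook_mid between -0.03 and 0.03 m and z of eye_bar in the frame of hook_mid between -0.01 and 0.01 m and value of joint gate below 0.08 rad), for 0.1 s.
3. the clipped handle is tugged back (1.5 N or more) against the inside of the shut gate (contact force between pull_handle and anchor above 1.5 N and x of eye_bar in the frame of hook_mid between 0.001 and 0.008 m and value of joint gate below 0.08 rad), for 0.1 s.
At the end, for the whole second after the job is handed in: The eye's bar is inside the snap hook (1 to 27 mm behind the gate line, within 30 mm of the slot's middle and 10 mm of the hook's mid-height), the gate is shut (under 0.08 rad), and the handle lies upright on the table (tilt under 0.2 rad, under 8 mm up), at rest (all of step 2 and angle between pull_handle's own z axis and vertical below 0.2 rad and height (world z) of pull_handle below 0.008 m and linear speed of pull_handle below 0.02 m/s); the robot touches nothing.
It fails at once if handle and hook pressed together with more than 20 N (contact force between pull_handle and anchor above 20 N).
It fails at once if the gripper presses on the anchor or hook (over 2 N) (contact force between any of the fingers, the arm and anchor above 2 N).
It fails at once if a bystander is moved more than 15 mm (distance of any of beeswax, rivet_tin, spring_clip, mallet from where it was at the start of the episode above 0.015 m).
It also fails if it takes over 51 s, if anything falls off the work surface, if the arm or the gripper's body presses on something with over 40 N, if the wrist force passes 120 N, or if a joint passes its speed limit or range.

## Working session

There is one attempt and no reset: what is moved stays moved. The work goes in short steps, Python scripts to look and compute and a tool call to move; the robot and the scene stay as the last step left them, time stands still between calls to the robot, and variables do not carry over. Pictures are saved under pics/ and viewed, at most 10 in all, crops included, and the job is handed in when it is done.

Besides the shell and the picture viewer there is one more tool, called after ">>>" as a command line: name --argument value ..., lists and objects as JSON in quotes. apply_moves: Moves the arm, as the interface text tells. Its arguments: {"type":"object","properties":{"deltas":{"type":"array","items":{"type":"array"}},"squeeze":{"type":"number"}},"required":["deltas"]}

```bash
mkdir -p pics; ls
cat > h.py <<'E'
import numpy as np, cv2
from station import bot
from scipy.spatial.transform import Rotation as R
def save(p,n): cv2.imwrite(f'pics/{n}.png',cv2.cvtColor(p['color'],cv2.COLOR_RGB2BGR))
def tool():
    o=bot.get_obs(); q=o['tool_rot']; T=np.eye(4); T[:3,:3]=R.from_quat([q[1],q[2],q[3],q[0]]).as_matrix(); T[:3,3]=o['eef_pos']; return T
def ray(p,uv,z,T=None):
    P=np.array(p['pose']) if T is None else T@np.array(p['hand_eye'])
    d=P[:3,:3]@np.linalg.inv(np.array(p['intrinsics']))@np.array([uv[0],uv[1],1.]); o=P[:3,3]
    return o+d*(z-o[2])/d[2]
def proj(p,X,T=None):
    P=np.array(p['pose']) if T is None else T@np.array(p['hand_eye'])
    c=np.linalg.inv(P)@np.append(X,1); u=np.array(p['intrinsics'])@c[:3]; return u[:2]/u[2]
E
python3 - <<'E'
from h import *
o=bot.get_obs(); print(o)
for n in ('top','scene'):
    p=bot.read_camera(n); save(p,n+'0'); print(n,np.array(p['pose']).round(3).tolist(),np.array(p['intrinsics']).round(1).tolist())
    for t in ('pull_handle','eye_bar','anchor','hook_mid','nose_face','back_wall','gate','beeswax','rivet_tin','spring_clip','mallet'):
        try:
            print(t,[(np.round(d['point'],4).tolist(),round(d['confidence'],2),proj(p,d['point']).round().tolist()) for d in bot.look_for(p,t)[:3]])
        except Exception as e: print(t,e)
E
```

```text
pics
{'t': 0.0, 'q': array([-1.42107079,  0.47780451,  0.02233654,  1.55647465, -0.01150026,
        1.10926731, -0.08314544]), 'joint_vel': array([-8.43672641e-04,  1.04091962e-03, -8.66331770e-04,  6.70782227e-04,
       -1.45795369e-03,  1.97738791e-05, -1.88982176e-03]), 'joint_torque': array([-2.19275580e-05, -5.96458304e+01,  1.60813920e+00, -2.81202650e+01,
        1.24056620e-02,  9.42119979e-03,  3.47666258e-06]), 'eef_pos': array([0.17197166, 0.65211024, 0.23031289]), 'tool_rot': array([-5.03900964e-05,  1.28566547e-01,  9.91700464e-01, -9.11446710e-04]), 'contact_force': array([ 0.27784144,  0.06104439, -0.9040421 ]), 'torque': array([0.04237349, 0.00542629, 0.00673419]), 'grasp_force': 0.0, 'gripper_width': 0.9964037769385402}
top [[-0.001, -0.993, 0.117, 0.486], [-1.0, 0.001, -0.002, 0.258], [0.002, -0.117, -0.993, 1.125], [0.0, 0.0, 0.0, 1.0]] [[533.1, 0.0, 320.6], [0.0, 533.1, 242.5], [0.0, 0.0, 1.0]]
pull_handle [([0.5142, 0.3477, 0.032], 0.8, [276.0, 292.0]), ([0.422, 0.2165, 0.0341], 0.71, [340.0, 337.0])]
eye_bar [([0.4205, 0.2129, 0.0299], 0.87, [342.0, 338.0]), (
[... 970 characters left out ...]
ndle [([0.4181, 0.2055, 0.0299], 0.95, [252.0, 287.0]), ([0.5115, 0.3448, 0.029], 0.75, [267.0, 228.0])]
eye_bar [([0.4202, 0.2002, 0.0284], 0.9, [254.0, 289.0]), ([0.5113, 0.3444, 0.0278], 0.88, [267.0, 228.0]), ([0.6981, 0.3409, 0.0089], 0.53, [339.0, 209.0])]
anchor []
hook_mid [([0.6817, 0.1164, 0.0018], 0.55, [380.0, 280.0])]
nose_face []
back_wall [([0.681, 0.1234, 0.0054], 0.8, [378.0, 277.0])]
gate [([0.6224, 0.1168, 0.0208], 0.43, [357.0, 285.0])]
beeswax [([0.7178, 0.2409, 0.02], 0.79, [367.0, 231.0])]
rivet_tin [([0.7352, -0.0722, 0.0263], 0.62, [452.0, 331.0])]
spring_clip [([0.6958, 0.3383, 0.0088], 0.64, [339.0, 210.0])]
mallet [([0.4946, 0.5281, 0.0448], 0.78, [231.0, 176.0])]
```

Run:
```python
import cv2
a=cv2.imread('pics/top0.png')[160:370,150:500]; cv2.imwrite('pics/top0c.png',cv2.resize(a,None,fx=2.28,fy=2.28,interpolation=cv2.INTER_CUBIC))
```

```text
(no output)
```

View pics/top0c.png

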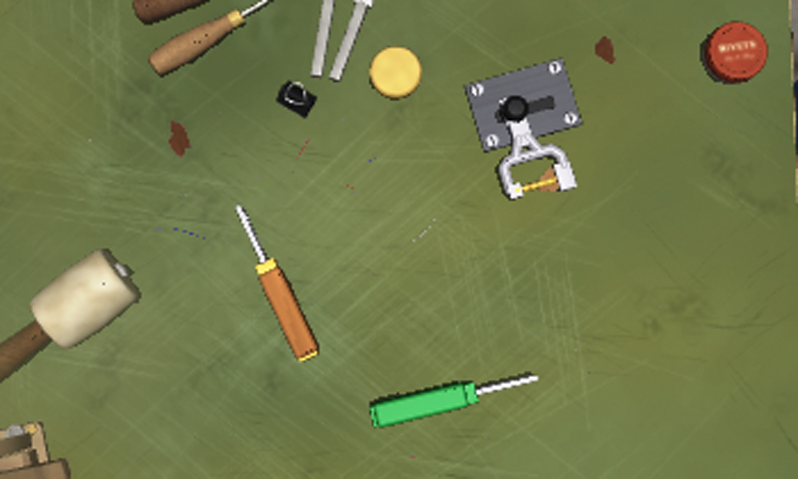

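```bash
cat >> h.py <<'E'
def delta(target_xy_z,tool_x_yaw=None,sym=True):
    """shift in tool axes/0.2, turn about tool z / 2pi"""
    T=tool(); s=T[:3,:3].T@(np.array(target_xy_z)-T[:3,3])/0.2
    a=None
    if tool_x_yaw is not None:
        cur=np.arctan2(T[1,0],T[0,0]); d=(tool_x_yaw-cur+np.pi)%(2*np.pi)-np.pi
        if sym and abs(d)>np.pi/2: d-=np.pi*np.sign(d)
        a=-d/2/np.pi   # tool z down
    return s.round(4),a
E
python3 - <<'E'
from h import *
p=bot.read_camera('top')
f=lambda u,v,z:ray(p,(150+u/2.28,160+v/2.28),z)
cor=[f(465,85,.005),f(562,58,.005),f(582,124,.005),f(485,152,.005)]
print('plate c',np.mean(cor,0),'sides',[np.linalg.norm(cor[i]-cor[(i+1)%4]) for i in range(4)])
d=(cor[0]-cor[3]+cor[1]-cor[2]);print('yaw x',np.arctan2(d[1],d[0])); e=cor[0]-cor[1]; e=e+cor[3]-cor[2]; print('yaw from y',np.arctan2(e[1],e[0])-np.pi/2)
print('gate ends',f(517,190,.018),f(557,180,.018),'knob',f(515,107,.033))
rear=f(309,355,.03); ferr=f(265,266,.025); bar=f(239,207,.032)
print('rear',rear,'ferr',ferr,'bar',bar,np.linalg.norm(bar-rear))
d=bar-rear; print('handle yaw',np.arctan2(d[1],d[0])); u=d/np.linalg.norm(d); o=rear+u*.042; o[2]=.2; print('origin',o, bar-u*.107)
print(delta(o,np.arctan2(d[1],d[0])), 'q7',bot.get_obs()['q'][6], np.array(p['intrinsics'])[0,0])
w=bot.read_camera('wrist'); print(np.array(w['hand_eye']).round(3))
E
```

```text
plate c [0.6965936  0.12960676 0.005     ] sides [np.float64(0.09496234183850678), np.float64(0.06527793535847526), np.float64(0.09462382071962074), np.float64(0.06600029752033844)]
yaw x 0.2750809491877599
yaw from y 0.2783236413532595
gate ends [0.61467538 0.13821179 0.018     ] [0.62388375 0.10135674 0.018     ] knob [0.68914349 0.14063361 0.033     ]
rear [0.46518032 0.3272158  0.03      ] ferr [0.54488471 0.36783843 0.025     ] bar [0.59781939 0.39120296 0.032     ] 0.14728027051487616
handle yaw 0.44948137202415694
origin [0.50300508 0.34546306 0.2       ] [0.50145631 0.34471591 0.03054699]
(array([-1.9916, -1.0635,  0.1565]), np.float64(-0.1125754785409934)) q7 -0.08310843808310676 533.1198698428215
[[ 0.    -0.953 -0.302  0.077]
 [ 1.     0.     0.     0.001]
 [-0.    -0.302  0.953 -0.142]
 [ 0.     0.     0.     1.   ]]
```

>>> apply_moves --deltas '[[0,[-0.25,-0.13,0],0],[0,[-0.5,-0.26,0],0],[0,[-0.75,-0.4,0.05],0],[0,[-1,-0.53,0.08],0],[0,[-1,-0.53,0.08],0],[0,[-1,-0.53,0.08],0]]'

```text
t: 1.9
eef_pos: [0.3433, 0.4947, 0.2151]
tool_rot: [0.001, 0.133, 0.991, -0.001]
contact_force: [-0.6, 0.2, 0.1]
gripper_width: 1.001
grasp_force: 0.0
```

>>> apply_moves --deltas '[[0,[-0.25,-0.13,0],-0.022],[0,[-0.5,-0.26,0],-0.045],[0,[-0.75,-0.4,0.05],-0.067],[0,[-0.99,-0.535,0.08],-0.09],[0,[-0.99,-0.535,0.08],-0.1125],[0,[-0.99,-0.535,0.08],-0.1125],[0,[-0.99,-0.535,0.08],-0.1125],[0,[-0.99,-0.535,0.08],-0.1125],[0,[-0.99,-0.535,0.08],-0.1125]]'

```text
t: 2.8
eef_pos: [0.5013, 0.3472, 0.1994]
tool_rot: [-0.0, -0.224, 0.975, 0.0]
contact_force: [-0.5, 0.1, 0.7]
gripper_width: 1.002
grasp_force: 0.0
```

Run:
```python
from h import *
T=tool(); w=bot.read_camera('wrist'); save(w,'w1'); o=bot.get_obs(); print(o['t'],o['eef_pos'],np.arctan2(T[1,0],T[0,0]),o['q'])
for t in ('pull_handle','eye_bar'): print(t,[(np.round(d['point'],4).tolist(),round(d['confidence'],2)) for d in bot.look_for(w,t)[:3]])
print(proj(w,[.503,.345,.03],T),proj(w,[.598,.391,.032],T))
```

```text
2.85 [0.50147063 0.34692889 0.19946547] -2.690101175420393 [-0.71130193  0.40107032  0.00539149  1.75102649 -0.00321124  0.98922537
  1.31755036]
pull_handle [([0.7164, 0.2376, 0.0174], 0.72), ([0.4233, 0.2164, 0.0318], 0.67), ([0.5034, 0.3519, 0.0337], 0.62)]
eye_bar [([0.5085, 0.346, 0.0323], 0.9), ([0.4262, 0.2129, 0.0325], 0.6)]
[310.47468673 218.94934611] [310.72605322 325.98471881]
```

View pics/w1.png

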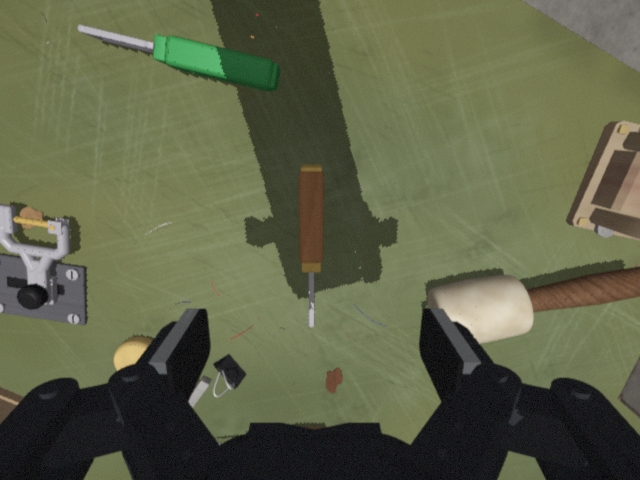

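>>> apply_moves --deltas '[[0,[0,-0.01,0.2],0],[0,[0,-0.01,0.45],0],[0,[0,-0.01,0.7],0],[0,[0,-0.01,0.85],0],[0,[0,-0.01,0.93],0],[0,[0,-0.01,0.96],0],[0,[0,-0.01,0.96],0],[0,[0,-0.01,0.96],0]]'

```text
t: 3.75
eef_pos: [0.5046, 0.3444, 0.009]
tool_rot: [0.001, -0.223, 0.975, 0.001]
contact_force: [-0.4, 0.5, 0.8]
gripper_width: 0.998
grasp_force: 0.0
```

>>> apply_moves --deltas '[[0.5,[0,0,0],0],[0.7,[0,0,0],0],[0.8,[0,0,0],0],[0.9,[0,0,0],0],[1,[0,0,0],0],[1,[0,0,0],0],[1,[0,0,0],0],[1,[0,0,0],0]]' --squeeze 60

```text
t: 4.55
eef_pos: [0.5038, 0.3438, 0.0078]
tool_rot: [0.0, -0.223, 0.975, 0.0]
contact_force: [-0.7, -0.5, 5.4]
gripper_width: 0.243
grasp_force: 60.6
```

>>> apply_moves --deltas '[[1,[0,0,-0.1],0],[1,[0,0,-0.3],0],[1,[0,0,-0.5],0],[1,[0.08,-0.2,-0.65],0.007],[1,[0.16,-0.42,-0.8],0.014],[1,[0.24,-0.64,-0.96],0.02],[1,[0.31,-0.82,-0.96],0.028],[1,[0.31,-0.82,-0.96],0.028],[1,[0.31,-0.82,-0.96],0.028],[1,[0.31,-0.82,-0.96],0.028]]'

```text
t: 5.55
eef_pos: [0.5181, 0.1699, 0.1987]
tool_rot: [-0.001, -0.137, 0.991, 0.0]
contact_force: [1.1, 1.2, -0.9]
gripper_width: 0.246
grasp_force: 59.7
```

Run:
```python
from h import *
T=tool(); w=bot.read_camera('wrist'); save(w,'w2'); o=bot.get_obs(); np.savez('w2.npz',T=T,he=w['hand_eye'],K=w['intrinsics'])
print(o['t'],o['eef_pos'],np.arctan2(T[1,0],T[0,0]),o['contact_force'],o['gripper_width'])
for t in ('hook_mid','gate','anchor'): print(t,[(np.round(d['point'],4).tolist(),round(d['confidence'],2)) for d in bot.look_for(w,t)[:3]])
m=np.array([.6292,.1105,.016]); print(proj(w,m,T))
a=w['color'][:, :, ::-1]; u,v=proj(w,m,T).astype(int); print(u,v)
u0=max(0,min(440,u-100)); v0=max(0,min(330,v-75)); print('crop',u0,v0)
cv2.imwrite('pics/w2c.png',cv2.resize(a[v0:v0+150,u0:u0+200],None,fx=4,fy=4,interpolation=cv2.INTER_CUBIC))
p=bot.read_camera('top'); save(p,'top2')
```

```text
5.6 [0.51810564 0.17031405 0.19857592] -2.8669186591140865 [-0.31153165 -0.34795955 -0.96907792] 0.24224717839037796
hook_mid [([0.6481, 0.1076, 0.0177], 0.86)]
gate [([0.6176, 0.1148, 0.0148], 0.61), ([0.5313, 0.491, 0.0301], 0.58)]
anchor [([0.6483, 0.1095, 0.0139], 0.87)]
[225.45836162 304.66145327]
225 304
crop 125 229
```

View pics/w2c.png

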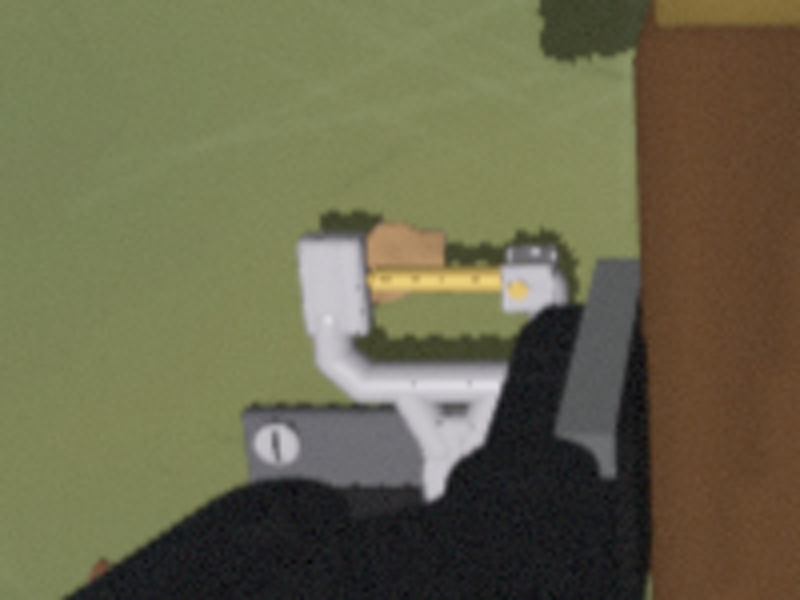

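Run:
```python
from h import *
z=np.load('w2.npz'); T=z['T']; w=dict(hand_eye=z['he'],intrinsics=z['K'])
f=lambda u,v,h:ray(w,(125+u/4,229+v/4),h,T)
a=f(370,280,.017); b=f(503,280,.017); print('nose',a,'hinge',b,np.linalg.norm(a-b)); d=b-a; print('yaw gate',np.arctan2(d[1],d[0])-np.pi/2)
c1=f(248,408,.005); c2=f(420,403,.005); d=c2-c1; print('plate corner',c1,'yaw',np.arctan2(d[1],d[0])-np.pi/2)
yaw=.277; u=np.array([np.cos(yaw),np.sin(yaw)]); n=np.array([-u[1],u[0]])
org=c1[:2]+.033*u+.048*n; hm=org-.07*u; print('origin',org,'hm',hm)
print('nose in hm', u@(a[:2]-hm), n@(a[:2]-hm), 'c',n@(a[:2]-hm)+.019)
print('nose block front-left top', f(368,235,.0205), f(300,240,.0205))
# handle held: bar from top view
p=bot.read_camera('top'); Tn=tool(); ux=-Tn[:3,0]; tip=Tn[:3,3]+.107*ux; print('pred bar px',proj(p,tip+[0,0,.024],))
pu,pv=proj(p,tip+[0,0,.024]).astype(int)
im=p['color'][:,:,::-1][pv-60:pv+90,pu-100:pu+100]; print('crop',pu-100,pv-60); cv2.imwrite('pics/top3c.png',cv2.resize(im,None,fx=4,fy=4,interpolation=cv2.INTER_CUBIC)); print(Tn[:3,3])
```

```text
nose [0.62468905 0.10186287 0.017     ] hinge [0.61584888 0.13328375 0.017     ] 0.03264076914205285
yaw gate 0.27425719148358096
plate corner [0.67648591 0.07651489 0.005     ] yaw 0.307048003296738
origin [0.69510133 0.13170969] hm [0.62776972 0.1125667 ]
nose in hm -0.00589042732730823 -0.009453326711970333 c 0.009546673288029666
nose block front-left top [0.61112285 0.09959508 0.0205    ] [0.61684638 0.08410568 0.0205    ]
pred bar px [354.12677051 225.58141336]
crop 254 165
[0.5185507  0.16965397 0.19889736]
```

View pics/top3c.png

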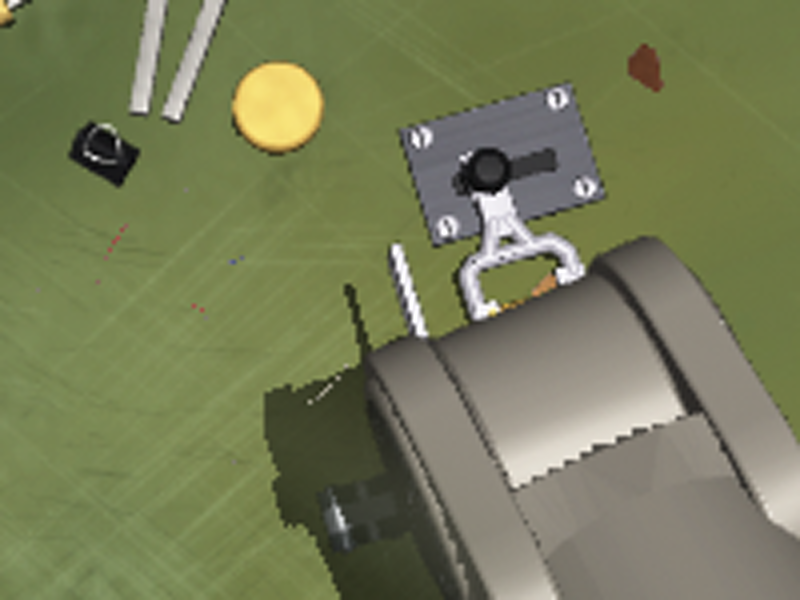

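>>> apply_moves --deltas '[[1,[0.1,-0.15,0],0],[1,[0.2,-0.35,0.1],0],[1,[0.254,-0.437,0.3],0],[1,[0.254,-0.437,0.5],0],[1,[0.254,-0.437,0.7],0],[1,[0.254,-0.437,0.82],0],[1,[0.254,-0.437,0.9],0],[1,[0.254,-0.437,0.935],0],[1,[0.254,-0.437,0.945],0],[1,[0.254,-0.437,0.945],0],[1,[0.254,-0.437,0.945],0]]'

```text
t: 6.95
eef_pos: [0.4943, 0.0712, 0.0112]
tool_rot: [0.001, -0.136, 0.991, 0.0]
contact_force: [-0.1, 0.5, -0.9]
gripper_width: 0.242
grasp_force: 59.8
```

Run:
```python
from h import *
T=tool(); o=bot.get_obs()
print(o['t'],o['eef_pos'],np.arctan2(T[1,0],T[0,0]),T[:3,:3].T@o['contact_force'],o['gripper_width'])
p=bot.read_camera('scene'); save(p,'s4'); m=[.61,.1,.02]; u,v=proj(p,m).astype(int); print(u-80,v-60)
bar=T[:3,3]-.1045*T[:3,0]; print('bar',bar,proj(p,[bar[0],bar[1],.034]),'nose',proj(p,[.6247,.1019,.0205]))
im=p['color'][:,:,::-1][v-60:v+60,u-80:u+80]; cv2.imwrite('pics/s4c.png',cv2.resize(im,None,fx=5,fy=5,interpolation=cv2.INTER_CUBIC))
```

```text
6.95 [0.49427838 0.07119518 0.01116388] -2.868429022154398 [-0.0448181   0.48156251  0.86878244] 0.24230728879742056
275 232
bar [0.5949036  0.09938705 0.01134479] [349.64675548 291.77949147] nose [361.09884121 289.39278632]
```

View pics/s4c.png

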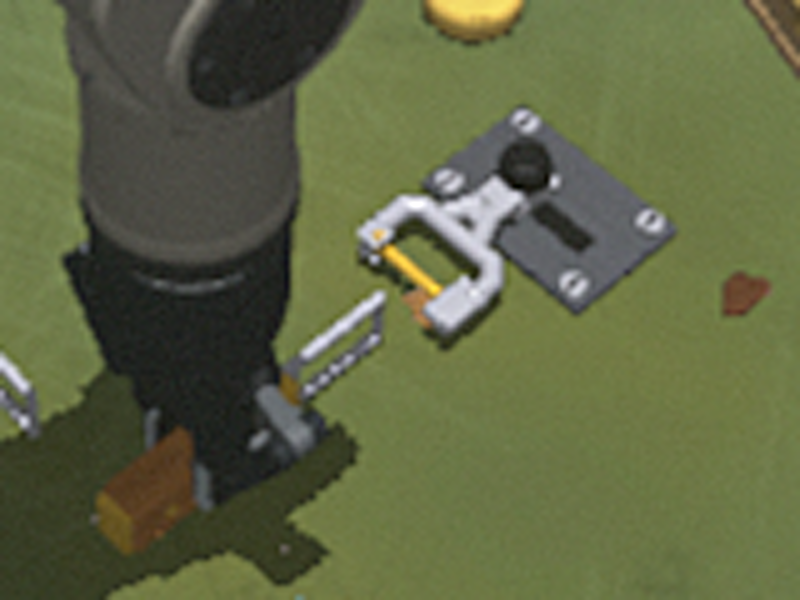

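>>> apply_moves --deltas '[[1,[-0.02,0,0.004],0],[1,[-0.04,0,0.008],0],[1,[-0.06,0,0.008],0],[1,[-0.08,0,0.008],0],[1,[-0.095,0,0.008],0],[1,[-0.095,0,0.008],0],[1,[-0.095,0,0.008],0]]'

```text
t: 7.7
eef_pos: [0.5117, 0.076, 0.0086]
tool_rot: [-0.0, -0.136, 0.991, -0.0]
contact_force: [0.3, 0.2, -0.6]
gripper_width: 0.247
grasp_force: 59.7
```

```bash
cat > st.py <<'E'
from h import *
import sys
T=tool(); o=bot.get_obs()
yaw=.277;u=np.array([np.cos(yaw),np.sin(yaw)]); n=np.array([-u[1],u[0]])
b=(T[:3,3]-.1045*T[:3,0])[:2]-[.6247,.1019]
f=o['contact_force']
print(round(o['t'],2),'bar u,n mm',round(u@b*1e3,1),round(n@b*1e3,1),'z',round(T[2,3]*1e3,1),'F u,n,z',round(u@f[:2],1),round(n@f[:2],1),round(f[2],1),'w',round(o['gripper_width'],3),'yaw',round(np.arctan2(T[1,0],T[0,0]),4),'tau',o['torque'].round(2))
E
python3 st.py
```

```text
7.7 bar u,n mm -11.3 5.6 z 8.6 F u,n,z 0.4 0.1 -0.6 w 0.247 yaw -2.8685 tau [-0.02  0.06  0.  ]
```

>>> apply_moves --deltas '[[1,[-0.007,0,0],0],[1,[-0.014,0,0],0],[1,[-0.014,0,0],0],[1,[-0.014,0,0],0]]'

```text
t: 8.1
eef_pos: [0.5145, 0.0768, 0.0087]
tool_rot: [0.0, -0.136, 0.991, 0.0]
contact_force: [0.2, -0.0, -1.0]
gripper_width: 0.248
grasp_force: 59.7
```

>>> apply_moves --deltas '[[1,[0,-0.004,0],0],[1,[0,-0.008,0],0],[1,[0,-0.01,0],0],[1,[0,-0.01,0],0],[1,[0,-0.01,0],0]]'

```text
t: 8.6
eef_pos: [0.515, 0.0749, 0.0087]
tool_rot: [-0.0, -0.136, 0.991, 0.0]
contact_force: [-0.5, -0.2, -0.9]
gripper_width: 0.247
grasp_force: 59.8
```

```bash
python3 st.py
```

```text
8.6 bar u,n mm -8.4 3.6 z 8.7 F u,n,z -0.6 -0.0 -0.9 w 0.247 yaw -2.8685 tau [0.01 0.03 0.04]
```

>>> apply_moves --deltas '[[1,[0,-0.0025,0],0],[1,[0,-0.005,0],0],[1,[0,-0.005,0],0],[1,[0,-0.005,0],0]]'

```text
t: 9.0
eef_pos: [0.5153, 0.0739, 0.0087]
tool_rot: [-0.0, -0.136, 0.991, 0.0]
contact_force: [0.6, 0.5, -2.5]
gripper_width: 0.244
grasp_force: 59.7
```

>>> apply_moves --deltas '[[1,[0,-0.0025,0],0],[1,[0,-0.0025,0],0],[1,[0,-0.0025,0],0]]'

```text
t: 9.3
eef_pos: [0.5154, 0.0735, 0.0087]
tool_rot: [-0.0, -0.136, 0.991, 0.0]
contact_force: [0.6, 0.5, -1.2]
gripper_width: 0.248
grasp_force: 59.7
```

```bash
python3 st.py
```

```text
9.3 bar u,n mm -8.4 2.1 z 8.7 F u,n,z 0.7 0.4 -1.2 w 0.248 yaw -2.8685 tau [0.01 0.08 0.06]
```

>>> apply_moves --deltas '[[1,[0,-0.0025,0],0],[1,[0,-0.005,0],0],[1,[0,-0.005,0],0],[1,[0,-0.005,0],0]]'

```text
t: 9.7
eef_pos: [0.5157, 0.0725, 0.0087]
tool_rot: [-0.0, -0.136, 0.991, 0.0]
contact_force: [-0.6, -0.6, -0.8]
gripper_width: 0.249
grasp_force: 59.7
```

```bash
python3 st.py
```

```text
9.7 bar u,n mm -8.4 1.1 z 8.7 F u,n,z -0.7 -0.4 -0.8 w 0.249 yaw -2.8686 tau [0.04 0.02 0.05]
```

>>> apply_moves --deltas '[[1,[0,-0.0025,0],0],[1,[0,-0.005,0],0],[1,[0,-0.005,0],0],[1,[0,-0.005,0],0]]'

```text
t: 10.1
eef_pos: [0.516, 0.0715, 0.0087]
tool_rot: [-0.0, -0.136, 0.991, -0.0]
contact_force: [0.4, 0.0, -1.5]
gripper_width: 0.245
grasp_force: 59.8
```

```bash
python3 st.py
python3 - <<'E'
from h import *
p=bot.read_camera('scene'); u,v=355,290
im=p['color'][:,:,::-1][v-30:v+30,u-40:u+40]; cv2.imwrite('pics/s5c.png',cv2.resize(im,None,fx=10,fy=10,interpolation=cv2.INTER_CUBIC))
T=tool(); bar=T[:3,3]-.1045*T[:3,0]
for z in(.018,.034): print('bar',(proj(p,[bar[0],bar[1],z])-[315,260])*10)
E
```

```text
10.1 bar u,n mm -8.4 0.1 z 8.7 F u,n,z 0.4 -0.1 -1.5 w 0.245 yaw -2.8685 tau [0.07 0.05 0.  ]
bar [432.04542396 322.20296734]
bar [436.02238924 278.7788551 ]
```

View pics/s5c.png

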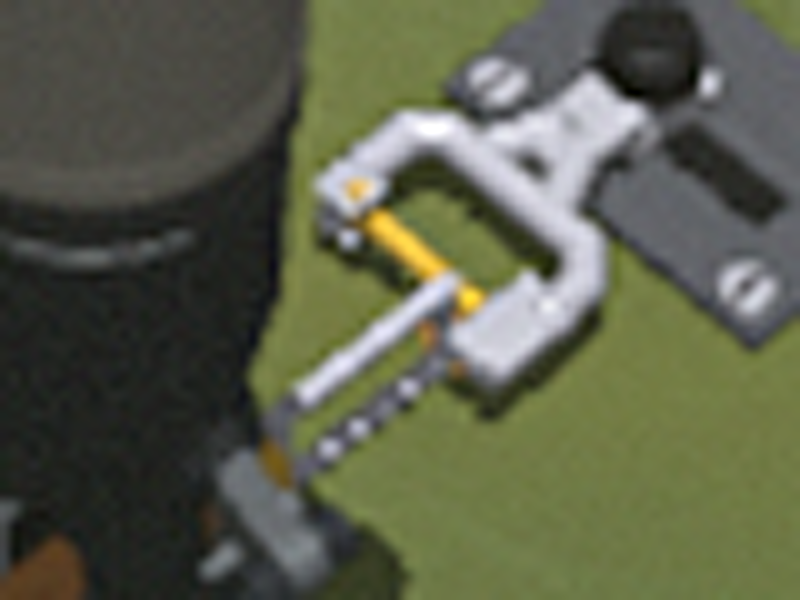

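>>> apply_moves --deltas '[[1,[0,0.01,0],0],[1,[0,0.02,0],0],[1,[-0.005,0.02,0],0],[1,[-0.01,0.02,0],0],[1,[-0.01,0.02,0],0],[1,[-0.01,0.02,0],0]]'

```text
t: 10.75
eef_pos: [0.5169, 0.0759, 0.0087]
tool_rot: [0.0, -0.136, 0.991, -0.0]
contact_force: [0.6, 0.3, -1.3]
gripper_width: 0.244
grasp_force: 59.7
```

```bash
python3 st.py
```

```text
10.75 bar u,n mm -6.3 4.0 z 8.7 F u,n,z 0.6 0.1 -1.3 w 0.244 yaw -2.8686 tau [-0.01 -0.01 -0.01]
```

>>> apply_moves --deltas '[[1,[-0.005,0,0],0],[1,[-0.01,0,0],0],[1,[-0.01,0,0],0],[1,[-0.01,0,0],0]]'

```text
t: 11.15
eef_pos: [0.518, 0.0762, 0.0085]
tool_rot: [-0.001, -0.136, 0.991, -0.0]
contact_force: [-2.5, -1.0, 0.1]
gripper_width: 0.245
grasp_force: 59.8
```

```bash
python3 st.py
```

```text
11.15 bar u,n mm -5.1 4.0 z 8.5 F u,n,z -2.7 -0.2 0.1 w 0.245 yaw -2.8686 tau [-0.17  0.54 -0.03]
```

>>> apply_moves --deltas '[[1,[0.01,0,0],0],[1,[0.013,-0.01,0],0],[1,[0.013,-0.02,0],0],[1,[0.013,-0.023,0],0],[1,[0.013,-0.023,0],0],[1,[0.013,-0.023,0],0]]'

```text
t: 11.75
eef_pos: [0.5177, 0.0715, 0.0088]
tool_rot: [0.0, -0.136, 0.991, 0.0]
contact_force: [-0.4, 0.2, -1.4]
gripper_width: 0.244
grasp_force: 59.7
```

```bash
python3 st.py
```

```text
11.75 bar u,n mm -6.7 -0.4 z 8.8 F u,n,z -0.3 0.3 -1.4 w 0.244 yaw -2.8684 tau [0.12 0.04 0.08]
```

>>> apply_moves --deltas '[[1,[0,-0.0025,0],0],[1,[0,-0.005,0],0],[1,[0,-0.005,0],0],[1,[0,-0.005,0],0]]'

```text
t: 12.15
eef_pos: [0.5178, 0.071, 0.0087]
tool_rot: [0.0, -0.137, 0.991, 0.0]
contact_force: [-0.3, 3.3, -0.8]
gripper_width: 0.249
grasp_force: 59.9
```

```bash
python3 st.py
```

```text
12.15 bar u,n mm -6.8 -0.8 z 8.7 F u,n,z 0.7 3.2 -0.8 w 0.249 yaw -2.8676 tau [0.74 0.01 0.32]
```

>>> apply_moves --deltas '[[1,[0,0.0025,0],0],[1,[-0.01,0.0025,0],0],[1,[-0.02,0.0025,0],0],[1,[-0.03,0.0025,0],0],[1,[-0.03,0.0025,0],0],[1,[-0.03,0.0025,0],0]]'

```text
t: 12.75
eef_pos: [0.5218, 0.0722, 0.0082]
tool_rot: [-0.002, -0.136, 0.991, -0.0]
contact_force: [-4.4, 2.1, -0.4]
gripper_width: 0.247
grasp_force: 60.0
```

```bash
python3 st.py
```

```text
12.75 bar u,n mm -2.6 -0.9 z 8.2 F u,n,z -3.7 3.2 -0.4 w 0.247 yaw -2.8684 tau [0.39 0.96 0.28]
```

>>> apply_moves --deltas '[[1,[-0.01,0,0],0],[1,[-0.02,0,0],0],[1,[-0.02,0,0],0],[1,[-0.02,0,0],0]]'

```text
t: 13.15
eef_pos: [0.5256, 0.0733, 0.0082]
tool_rot: [-0.002, -0.136, 0.991, -0.0]
contact_force: [-4.5, 2.2, -1.0]
gripper_width: 0.248
grasp_force: 60.0
```

```bash
python3 st.py
```

```text
13.15 bar u,n mm 1.4 -0.8 z 8.2 F u,n,z -3.7 3.4 -1.0 w 0.248 yaw -2.8683 tau [0.41 1.   0.34]
```

>>> apply_moves --deltas '[[1,[-0.01,0.001,0],0],[1,[-0.02,0.001,0],0],[1,[-0.025,0.001,0],0],[1,[-0.025,0.001,0],0]]'

```text
t: 13.55
eef_pos: [0.5296, 0.0744, 0.008]
tool_rot: [-0.002, -0.136, 0.991, -0.0]
contact_force: [-7.0, 1.3, 1.1]
gripper_width: 0.245
grasp_force: 60.2
```

```bash
python3 st.py
```

```text
13.55 bar u,n mm 5.5 -0.8 z 8.0 F u,n,z -6.4 3.1 1.1 w 0.245 yaw -2.8686 tau [0.33 1.32 0.36]
```

>>> apply_moves --deltas '[[1,[-0.01,0,0],0],[1,[-0.02,0,0],0],[1,[-0.02,0,0],0],[1,[-0.02,0,0],0]]'

```text
t: 13.95
eef_pos: [0.5332, 0.0754, 0.008]
tool_rot: [-0.003, -0.136, 0.991, -0.0]
contact_force: [-6.9, 1.4, 1.0]
gripper_width: 0.243
grasp_force: 60.3
```

```bash
python3 st.py
```

```text
13.95 bar u,n mm 9.2 -0.9 z 8.0 F u,n,z -6.2 3.3 1.0 w 0.243 yaw -2.8687 tau [0.29 1.44 0.33]
```

>>> apply_moves --deltas '[[1,[-0.005,0,0],0],[1,[-0.01,0,0],0],[1,[-0.015,0,0],0],[1,[-0.015,0,0],0]]'

```text
t: 14.35
eef_pos: [0.5354, 0.076, 0.0079]
tool_rot: [-0.003, -0.136, 0.991, -0.0]
contact_force: [-9.9, 0.3, 3.4]
gripper_width: 0.243
grasp_force: 60.6
```

```bash
python3 st.py
```

```text
14.35 bar u,n mm 11.5 -0.9 z 7.9 F u,n,z -9.5 3.0 3.4 w 0.243 yaw -2.8687 tau [0.19 1.65 0.27]
```

>>> apply_moves --deltas '[[1,[-0.005,0,0],0],[1,[-0.01,0,0],0],[1,[-0.01,0,0],0]]'

```text
t: 14.65
eef_pos: [0.5374, 0.0765, 0.0079]
tool_rot: [-0.003, -0.136, 0.991, -0.0]
contact_force: [-8.2, 1.0, 2.5]
gripper_width: 0.246
grasp_force: 60.5
```

```bash
python3 st.py
```

```text
14.65 bar u,n mm 13.6 -1.0 z 7.9 F u,n,z -7.6 3.2 2.5 w 0.246 yaw -2.8688 tau [0.19 1.51 0.27]
```

>>> apply_moves --deltas '[[1,[-0.005,0,0],0],[1,[-0.0075,0,0],0],[1,[-0.0075,0,0],0]]'

```text
t: 14.95
eef_pos: [0.5433, 0.0774, 0.0089]
tool_rot: [0.001, -0.135, 0.991, -0.0]
contact_force: [0.7, 0.3, -1.7]
gripper_width: 0.244
grasp_force: 59.7
```

```bash
python3 st.py
```

```text
14.95 bar u,n mm 19.5 -1.9 z 8.9 F u,n,z 0.7 0.1 -1.7 w 0.244 yaw -2.8698 tau [-0.01  0.01  0.04]
```

>>> apply_moves --deltas '[[1,[0,0.015,0],0],[1,[0,0.03,0],0],[1,[0.015,0.03,0],0],[1,[0.03,0.03,0],0],[1,[0.045,0.03,0],0],[1,[0.06,0.03,0],0],[1,[0.06,0.03,0],0],[1,[0.06,0.03,0],0]]'

```text
t: 15.75
eef_pos: [0.529, 0.0804, 0.0088]
tool_rot: [0.0, -0.136, 0.991, 0.0]
contact_force: [-0.9, -0.6, -1.2]
gripper_width: 0.247
grasp_force: 59.7
```

```bash
python3 st.py
```

```text
15.75 bar u,n mm 6.5 5.1 z 8.8 F u,n,z -1.0 -0.4 -1.2 w 0.247 yaw -2.8686 tau [-0.04  0.05  0.02]
```

>>> apply_moves --deltas '[[1,[0.005,0,0],0],[1,[0.01,0,0],0],[1,[0.013,0,0],0],[1,[0.013,0,0],0],[1,[0.013,0,0],0]]'

```text
t: 16.25
eef_pos: [0.5273, 0.08, 0.0089]
tool_rot: [0.001, -0.136, 0.991, 0.0]
contact_force: [4.0, 0.6, -2.3]
gripper_width: 0.247
grasp_force: 59.6
```

```bash
python3 st.py
```

```text
16.25 bar u,n mm 4.8 5.2 z 8.9 F u,n,z 4.0 -0.6 -2.3 w 0.247 yaw -2.8684 tau [ 0.15 -0.55 -0.03]
```

>>> apply_moves --deltas '[[1,[0,0,0],0],[1,[-0.015,0,0],0],[1,[-0.03,0,0],0],[1,[-0.03,0,0.003],0],[1,[-0.03,0,0.006],0],[1,[-0.03,0,0.006],0],[1,[-0.03,0,0.006],0]]' --squeeze 20

```text
t: 16.95
eef_pos: [0.532, 0.0814, 0.0078]
tool_rot: [-0.0, -0.136, 0.991, 0.0]
contact_force: [-1.7, -0.1, 5.2]
gripper_width: 0.242
grasp_force: 60.6
```

```bash
python3 st.py
```

```text
16.95 bar u,n mm 9.7 5.2 z 7.8 F u,n,z -1.6 0.3 5.2 w 0.242 yaw -2.8685 tau [0.02 0.37 0.05]
```

>>> apply_moves --deltas '[[0.7,[0,0,0],0],[0.6,[0,0,0],0],[0.5,[0,0,0],0],[0.4,[0,0,0],0],[0.3,[0,0,0],0],[0.3,[0,0,0],0],[0.3,[0,0,0],0]]'

```text
t: 17.65
eef_pos: [0.5322, 0.0814, 0.0075]
tool_rot: [0.0, -0.136, 0.991, 0.0]
contact_force: [0.3, 0.3, -0.4]
gripper_width: 0.698
grasp_force: 0.0
```

```bash
python3 st.py
```

```text
17.65 bar u,n mm 9.9 5.2 z 7.5 F u,n,z 0.4 0.2 -0.4 w 0.698 yaw -2.8685 tau [-0.02 -0.01  0.02]
```

Released; retreat up and back, then check by camera.

>>> apply_moves --deltas '[[0.3,[0,0,-0.05],0],[0.3,[0,0,-0.2],0],[0.3,[0,0,-0.4],0],[0.3,[0,0,-0.6],0],[0.3,[0,0,-0.8],0],[0.3,[0.1,0.2,-0.9],0],[0.3,[0.2,0.4,-0.9],0],[0.3,[0.2,0.6,-0.9],0],[0.3,[0.2,0.6,-0.9],0],[0.3,[0.2,0.6,-0.9],0]]'

```text
t: 18.65
eef_pos: [0.4611, 0.1868, 0.1882]
tool_rot: [0.0, -0.137, 0.991, 0.0]
contact_force: [0.9, -1.1, -0.9]
gripper_width: 0.698
grasp_force: 0.0
```

```bash
python3 st.py
python3 - <<'E'
from h import *
p=bot.read_camera('scene'); u,v=350,290
im=p['color'][:,:,::-1][v-60:v+60,u-80:u+80]; cv2.imwrite('pics/s6c.png',cv2.resize(im,None,fx=5,fy=5,interpolation=cv2.INTER_CUBIC))
E
```

```text
18.65 bar u,n mm -29.7 126.3 z 188.2 F u,n,z 0.5 -1.3 -0.9 w 0.698 yaw -2.8661 tau [-0.01 -0.   -0.01]
```

View pics/s6c.png

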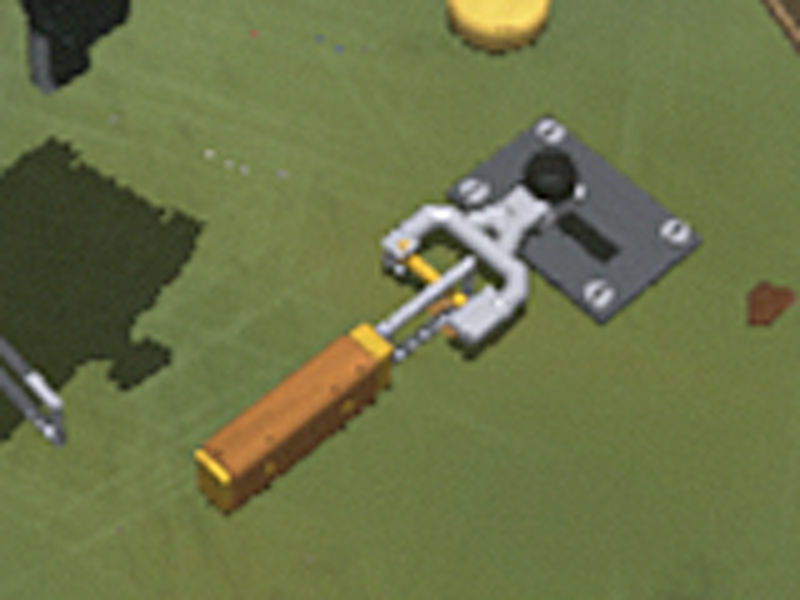

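The picture shows the orange handle upright on the table. Its eye tip, at crop (470,262), is inside the hook, and the yellow gate, from (408,255) to (462,300), is shut behind it. The gripper is well clear, so I'm handing in.

```bash
python3 -c "
from station import bot
print(bot.hand_in())"
```

```text
the job is handed in; nothing more can be done
None
```

I clipped the handle into the snap hook, tugged it back at about 4 N against the shut gate (it held), left it upright on the table with the gripper clear, and handed the job in; no verdict came back.

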